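# Clamp a stretcher bar in the jig

### The job

Lay the long stretcher bar (the one with a thin tongue at each end, not the short plain offcut) flat in the channel of the clamping jig, between both pairs of guide blocks, with one end up to the clamp post: touching it or within about a centimetre. Let go of it, then swing the clamp arm down until its rubber pad rests firmly on the bar, and leave the other things on the bench where they are.

Things in the scene. Friction and masses are not known exactly. Their poses are not given: they have to be found in the camera images.
- bar_center (a point): Centre of the loose stretcher bar of pale pine: 240 mm long overall (its x axis), 38 mm wide (y), 28 mm high (z), about 0.1 to 0.2 kg. The last 20 mm at each end is a tongue only 10 mm thick, half-way up. The bar is the same either way round. It starts flat on the bench, lying roughly away from the robot.
- jig: Clamping jig, fixed: plywood base 18 mm thick, 150 wide (x), reaching from y = -165 to +205; origin at its underside. A channel 48 mm wide runs along y at x = 0 between two pairs of dark wooden guide blocks (|x| 24 to 50 mm, 50 long, 22 high above the base), centred at y = +65 and y = -105. From y = -80 to +40 the base is clear beside the channel for fingers. The steel clamp post (44 wide, top at z = 46) closes the +y end.
- clamp_hinge (a point): The clamp arm's hinge on top of the post, in the jig's frame at (0, 165, 68) mm; the hinge axis is the jig's x. Axes as the jig's. In the jig's frame the arm's grip is at y = 165 - 170 cos a + 22 sin a, z = 68 + 170 sin a + 22 cos a mm for joint value a. A 22 mm wide rubber pad hangs under the arm, 22 mm below its line, 95 mm from the hinge.
- channel_end (a point): Middle of the post's face that closes the channel, at the height of a loaded bar's centre: (0, 105, 32) mm in the jig's frame, axes as the jig's. A bar that lies on the base and touches the post has its centre at (0, -15, 32) mm.
- clamp_grip (a point): Middle of the round black handle (19 mm thick, 69 long) at the free end of the steel clamp arm, 170 mm along the arm from the hinge and 22 mm above the arm's line; the handle's end is 34 mm farther. The arm swings in the upright plane x = 0 of the jig; arm and handle are at most 22 mm wide (x).
- clamp (a joint): Angle of the clamp arm in rad: 0 = arm level, pad just resting on a bar lying in the channel; about 1.35 to 1.6 = raised, nearly upright. With no bar it would go down to -0.2. The hinge is stiff (1 to 4 N at the handle) and stays where it is left.
- offcut_center (a point): Centre of a short plain offcut of the same pine, 130 x 38 x 28 mm, square ends; to be left alone. It and the long bar swap places from start to start.
- spray_can_center (a point): Half-way up a standing spray can, 64 mm across, 190 mm high; leave it alone.
- brush_jar_center (a point): Half-way up a glass jar of brushes, 76 mm across and 100 mm high (brushes to 175 mm); leave it alone.
- mallet_grip (a point): Grip of a rubber-headed hammer lying on the bench; leave it alone.
- bar: The same long stretcher bar; this origin is at the centre of its underside, 14 mm below point bar_center.
Mind the look-alikes: they are no part of the job. Leave any blue look-alike of the bar alone.

How it is judged:
By the outcome, as a careful person would: the job done as asked, in the order asked, and still so for the second after the job is handed in, with the robot touching nothing.
It also fails if it takes over 67 s, if anything falls off the work surface, if the arm or the gripper's body presses on something with over 40 N, if the wrist force passes 120 N, or if a joint passes its speed limit or range.

### The arm

A 6-joint arm with a two-finger parallel gripper is mounted at the origin on the work surface. World frame = base frame: x ahead of the robot, y to its left, z up, the work surface at z = 0. Lengths are in m, angles in rad, forces in N, time in s.
With the tool pointing down it reaches from about 0.325 to 0.9 m from the base axis. Payload 3.5 kg.
Tool frame: the origin (TCP) lies midway between the tips of the shut fingers; the grasp point (between the pads) lies 19 mm behind it; z points along the fingers, y is the line along which they close (so a half turn about z gives the same grasp; the last joint's range is limited). The gripper opens to 85 mm and grips with 20 to 120 N. Pads are 22 mm wide; open, the fingers measure 114 mm over their backs; the gripper's body (76 mm by 85 mm) begins 54 mm behind the grasp point. The pads swing forward as they close: fully open they stand 13 mm farther back than shut.
Start: joints at [1.113, 0.276, -0.026, 1.268, 0, 1.467], TCP at [0.217, 0.586, 0.231] pointing down, gripper open.
Joint ranges: [-3.12, 3.12], [-0.85, 1.88], [-1.08, 1.24], [-1.95, 2.15], [-1.57, 1.53], [-3.14, 3.14]. Speed limits (rad/s): [2.57, 2.57, 3.14, 3.14, 3.14, 3.14].

### API

Orientations are given as a unit quaternion [x, y, z, w].
In Python, from workcell import env gives the robot as it stands.
- The arm moves only by the tool step_arm, never from a script. Its argument "rows" is a list of rows, each a list of 3 entries, a list of its own where there are three numbers: the opening in per cent of the stroke, from 0 (shut) to 100 (fully open), then the shift along the tool's x, y, z each as a share of 15 cm, from -1 to 1, then the turn, a rotation vector about the tool's x, y, z each as a share of 45 degrees, from -1 to 1. A call has 1 to 10 rows; each row shifts and turns the commanded pose from where the row before left it, along the tool's axes as they then stand; what a row does not reach is not made up. A row lasts 1/12 s, in which the tool goes at most 41.7 mm and 7.16 degrees, less where a joint would pass 70% of its speed; a pose out of reach is approached as far as the arm can. A call with a number of a shift or a turn outside -1 to 1 is refused whole. A call with a gripper value outside its range is refused whole. The fingers move at their own pace and stop on an object; "force" is the grip in N (left out, the last holds). Time passes only in rows, so rows that do not move let the fingers close. It gives the time, the measured TCP pose, the force, the opening and the grip force at its end, in the units of the state.
- env.get_state(): the state, without advancing time (a new reading comes with each control period).
- env.read_camera(name): name is "scene" or "top" or "wrist"; returns the picture (400x640x3 uint8, red, green, blue); there is no depth.
- env.get_calibration(name): a dict with "K" (3x3 intrinsics, pixels), "k1" (the pictures are not rectified: a ray, as slopes to the right and down, at radius r is drawn at 1 + k1 r^2 times it, then the intrinsics apply), "world_from_camera" (4x4, takes a point from camera to world coordinates); the wrist camera has in their place "hand_eye" (4x4, takes a point from camera to tool coordinates, whose origin is the TCP and whose axes are the flange's). Camera axes: x right, y down, z forward; pixel columns grow to the right and rows downward; lengths in m; the calibration is good to about 2 mm. A picture is of the moment at which its call begins: read the wrist's pose just before it. get_calibration takes no time and is no camera call.
- env.close_job(): hands the job in; it is judged then, once.
Trained networks look in the newest picture that a camera, given by its name, has taken for a name from the list of things; names that differ only in an ending like _2 or _b are one class to them, and where a whole thing is asked for, a point or a joint stands for the part that bears it (a point fixed in the world has none). Each returns a list of dicts, best first, with "conf" (0 to 1); they miss things now and then, are a little off and sometimes report something else, mostly with a low value. They report only what shows in the picture. A call takes as long as a camera call. They do not tell look-alikes from the thing itself.
- env.silhouettes(camera, name): "region" (400x640 bool, what is visible of it).
- env.spot_point(camera, name): "at" ([x, y, z] in m, in the coordinates of the camera as it stood for that picture, good to about 4 mm: a listed point, or the origin of a listed thing).
The state is a dict: "time_s": time; "q": joint angles; "qd": joint speeds; "effort": joint torques, N m; "tool_pos": TCP position; "ee_rot": TCP orientation; "ft_force": force on the tool from outside, world axes, zero at the start; "moment": the same for the moment, N m; "opening": finger opening in m; "grasp_force": force on a finger pad.
Only numpy, scipy, OpenCV 4.12 (cv2) and the standard library are available. Lean on these libraries where they do the work, as an engineer would, in place of code of your own. Each camera call takes 0.05 s, during which the arm holds its last target. There are 200 camera calls.

## Working session

There is one attempt and no reset: what is moved stays moved. The work goes in short steps, Python scripts to look and compute and a tool call to move; the robot and the scene stay as the last step left them, time stands still between calls to the robot, and variables do not carry over. Pictures are saved under pics/ and viewed, at most 10 in all, crops included, and the job is handed in when it is done.

Besides the shell and the picture viewer there is one more tool, called after ">>>" in YAML: its name, and indented under it one key for each argument. step_arm: Moves the arm, as the interface text tells. Shift numbers are shares of 15 cm and turn numbers shares of 45 degrees, none past 1 either way. Its arguments: {"type":"object","properties":{"rows":{"type":"array","items":{"type":"array"}},"force":{"type":"number"}},"required":["rows"]}

```bash
mkdir -p pics; cat > h.py <<'E'
import numpy as np, cv2
from scipy.spatial.transform import Rotation as R
from workcell import env
def wfc(cam):
    c=env.get_calibration(cam)
    if cam!='wrist': return np.array(c['world_from_camera'])
    s=env.get_state(); T=np.eye(4); T[:3,:3]=R.from_quat(s['ee_rot']).as_matrix(); T[:3,3]=s['tool_pos']
    return T@np.array(c['hand_eye'])
def shot(cam,fn=None):
    T=wfc(cam); im=env.read_camera(cam)
    if fn: cv2.imwrite('pics/'+fn,im[:,:,::-1])
    return T,im
def spot(cam,name,T):
    return [(round(d['conf'],2),np.round((T@np.append(d['at'],1))[:3],4)) for d in env.spot_point(cam,name)]
def proj(cam,p,T):
    c=env.get_calibration(cam); q=np.linalg.inv(T)@np.append(p,1); s=q[:2]/q[2]
    s=s*(1+c['k1']*(s@s)); K=np.array(c['K']); return K[:2,:2]@s+K[:2,2]
def ray(cam,uv,T,z):
    c=env.get_calibration(cam);K=np.array(c['K']); d=np.array([(uv[0]-K[0,2])/K[0,0],(uv[1]-K[1,2])/K[1,1]]); s=d.copy()
    for _ in range(20): s=d/(1+c['k1']*(s@s))
    v=T[:3,:3]@np.append(s,1); o=T[:3,3]; return o+v*(z-o[2])/v[2]
E
python3 - <<'E'
from h import *
for cam in ('top','scene'):
    T,im=shot(cam,cam+'0.png')
    for n in ['bar_center','jig','clamp_hinge','channel_end','clamp_grip','offcut_center','spray_can_center','brush_jar_center','mallet_grip']:
        for c,p in spot(cam,n,T)[:3]: print(cam,n,c,p,np.round(proj(cam,p,T)))
s=env.get_state();print(s['time_s'],s['tool_pos'],s['ee_rot'])
E
```

```text
top bar_center 0.96 [ 0.631  -0.5214  0.0116] [480. 164.]
top bar_center 0.83 [0.2969 0.1853 0.0117] [246. 274.]
top bar_center 0.67 [0.5768 0.2642 0.0322] [220. 178.]
top jig 0.94 [ 5.675e-01  1.617e-01 -4.000e-04] [257. 183.]
top clamp_hinge 0.71 [0.5833 0.3291 0.0683] [195. 174.]
top channel_end 0.83 [0.5741 0.2682 0.0306] [219. 179.]
top clamp_grip 0.74 [0.5793 0.3285 0.2386] [173. 165.]
top offcut_center 0.74 [ 0.4797 -0.1913  0.0122] [374. 213.]
top spray_can_center 0.87 [ 0.7623 -0.1368  0.0923] [359. 112.]
top brush_jar_center 0.68 [0.5383 0.4738 0.0435] [148. 190.]
top mallet_grip 0.77 [ 0.6476 -0.2781  0.0099] [402. 158.]
scene bar_center 0.9 [0.294  0.1869 0.0136] [297. 173.]
scene bar_center 0.8 [ 0.4778 -0.3333  0.0103] [236. 274.]
scene bar_center 0.66 [ 0.5676  0.1631 -0.0037] [357. 204.]
scene jig 0.89 [0.5674 0.1618 0.0023] [357. 203.]
scene clamp_hinge 0.89 [0.579  0.3252 0.0676] [383. 168.]
scene channel_end 0.83 [0.5786 0.2688 0.0315] [375. 183.]
scene clamp_grip 0.67 [0.5818 0.3288 0.2431] [390. 122.]
scene clamp_grip 0.51 [ 0.4813 -0.3309 -0.0008] [238. 277.]
scene clamp_grip 0.49 [0.5765 0.267  0.0286] [374. 184.]
scene offcut_center 0.75 [ 0.4787 -0.1916  0.0149] [270. 244.]
scene offcut_center 0.63 [ 0.7601 -0.133   0.096 ] [367. 249.]
scene spray_can_center 0.92 [ 0.7611 -0.1353  0.0954] [367. 250.]
scene brush_jar_center 0.66 [0.538  0.4764 0.0492] [391. 154.]
scene mallet_grip 0.59 [ 0.6466 -0.2758  0.0136] [299. 286.]
1.0 [0.21712963 0.58606663 0.2313461 ] [1.76478916e-01 9.84304420e-01 1.62085462e-05 9.92716903e-06]
```

View pics/top0.png

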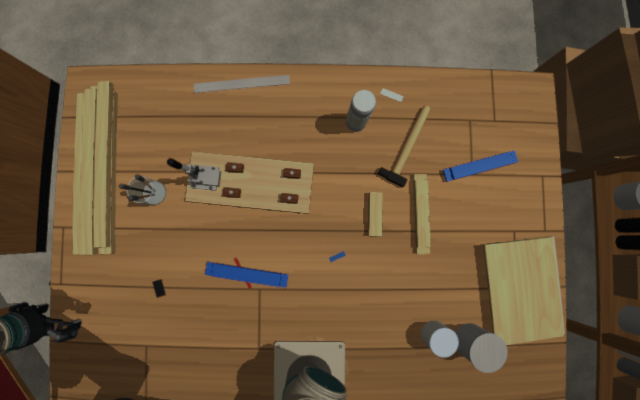

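View pics/scene0.png

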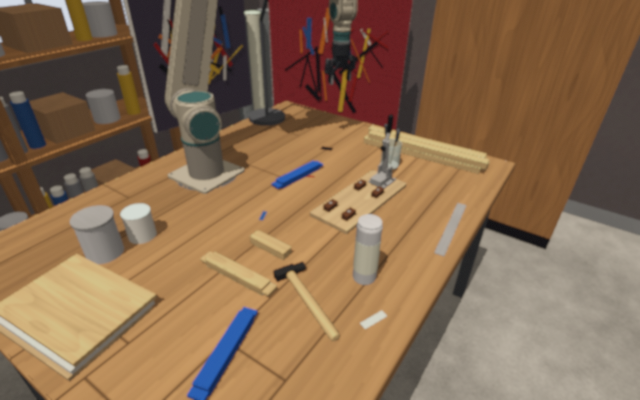

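The pale candidates are the bar at top (422,214) and the offcut at (375,214). The objects at (246,274) and (480,164) are blue look-alikes, and the stack at (95,168) is stock lumber. The one at (422,214) fits: it is pale, about 240 mm long and has tongues at its ends. I'll confirm that in an enlarged crop and measure it.

```bash
python3 - <<'E'
from h import *
T,im=shot('top')
cv2.imwrite('pics/crop.png',cv2.resize(im[150:270,340:450],None,fx=5,fy=5,interpolation=cv2.INTER_CUBIC)[:,:,::-1])
for d in env.silhouettes('top','bar'):
    m=d['region'].astype(np.uint8); v,u=np.nonzero(m)
    print('top',d['conf'],u.mean(),v.mean(),m.sum())
    if 400<u.mean()<440:
        P=np.array([ray('top',(a,b),T,0.02)[:2] for a,b in zip(u,v)])
        r=cv2.minAreaRect((P*1000).astype(np.float32)); print(r, P.mean(0))
        w,V=np.linalg.eigh(np.cov(P.T)); print(V[:,1],np.degrees(np.arctan2(V[1,1],V[0,1])))
print('jig')
for d in env.silhouettes('top','jig')[:1]:
    m=d['region']; v,u=np.nonzero(m); print(d['conf'],u.mean(),v.mean())
    P=np.array([ray('top',(a,b),T,0.018)[:2] for a,b in zip(u,v) if a>225])
    print(cv2.minAreaRect((P*1000).astype(np.float32)))
for uv in [(235,167),(291,173),(232,192),(289,198)]: print(uv,ray('top',uv,T,0.04))
for uv in [(190,153),(313,163),(309,213),(186,201)]: print(uv,ray('top',uv,T,0.018))
E
```

```text
top 0.84 244.74840474020056 273.9899726526892 1097
top 0.72 480.0544069640914 165.47007616974972 919
top 0.62 421.51299826689774 214.08232235701905 1154
((478.0121765136719, -331.31976318359375), (45.83811950683594, 238.7984619140625), 88.97273254394531) [ 0.47707576 -0.33134135]
[-0.99997026 -0.0077126 ] -179.5580960423313
jig
0.78 247.6483584876303 181.5406877236658Traceback (most recent call last):
  File "<stdin>", line 14, in <module>
  File "h.py", line 19, in ray
    c=env.get_calibration(cam);K=np.array(c['K']); d=np.array([(uv[0]-K[0,2])/K[0,0],(uv[1]-K[1,2])/K[1,1]]); s=d.copy()
ValueError: time passes only in moves, steps and waits
```

View pics/crop.png

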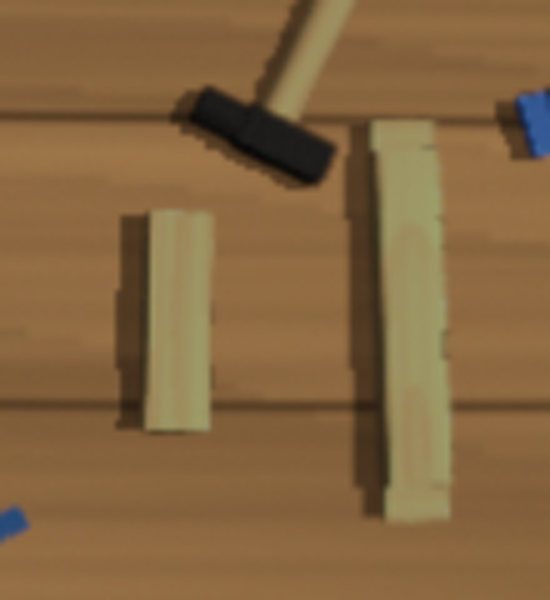

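The crop confirms it: the long pale piece at top (422,214) has stepped tongues at both ends. The plain one at (375,214) is the offcut, and the hammer head sits near the bar's far end. I'll square up the tool, then move over the jig for a wrist look.

>>> step_arm:
  rows:
    - [100, [0, 0, -0.15], [0, 0, -0.15]]
    - [100, [0, 0, -0.15], [0, 0, -0.15]]
    - [100, [0, 0, -0.1], [0, 0, -0.15]]
    - [100, [-0.1, -0.22, 0], [0, 0, 0]]
    - [100, [-0.1, -0.22, 0], [0, 0, 0]]
    - [100, [-0.1, -0.22, 0], [0, 0, 0]]
    - [100, [-0.1, -0.22, 0], [0, 0, 0]]
    - [100, [-0.1, -0.22, 0], [0, 0, 0]]
    - [100, [-0.1, -0.22, 0], [0, 0, 0]]
    - [100, [-0.1, -0.22, 0], [0, 0, 0]]

```text
time_s: 1.98
tool_pos: [0.3221, 0.3534, 0.2915]
ee_rot: [0.0, 1.0, 0.0, 0.0]
ft_force: [1.3, -0.1, -0.0]
opening: 0.0854
grasp_force: 0.0
```

>>> step_arm:
  rows:
    - [100, [-0.12, -0.22, 0], [0, 0, 0]]
    - [100, [-0.12, -0.22, 0], [0, 0, 0]]
    - [100, [-0.12, -0.22, 0], [0, 0, 0]]
    - [100, [-0.12, -0.22, 0], [0, 0, 0]]
    - [100, [-0.12, -0.22, 0], [0, 0, 0]]
    - [100, [-0.12, -0.22, 0], [0, 0, 0]]
    - [100, [0, 0, 0], [0, 0, 0]]

```text
time_s: 2.57
tool_pos: [0.4324, 0.152, 0.2915]
ee_rot: [0.004, 1.0, -0.001, 0.001]
ft_force: [-0.3, 0.7, 0.6]
opening: 0.0853
grasp_force: 0.0
```

```bash
sed -i 's/^def wfc/import functools\n_gc=env.get_calibration\nenv_cal=functools.lru_cache(None)(_gc)\ndef wfc/; s/env\.get_calibration(cam)/env_cal(cam)/' h.py
python3 - <<'E'
from h import *
s=env.get_state();print(s['time_s'],s['tool_pos'],s['ee_rot'],s['q'])
T,im=shot('wrist','w1.png')
for n in ['jig','clamp_hinge','channel_end','clamp_grip']: 
    for c,p in spot('wrist',n,T)[:2]: print(n,c,p,np.round(proj('wrist',p,T)))
E
```

```text
2.5667 [0.43241625 0.15202798 0.29151148] [ 0.00436823  0.99998902 -0.00118941  0.00120783] [ 0.1987004  -0.0516838  -0.27038342  1.35021043 -0.00281711  0.20743424]
jig 0.62 [5.655e-01 1.661e-01 3.000e-04] [330. 245.]
clamp_hinge 0.98 [0.5811 0.3266 0.067 ] [451. 277.]
channel_end 0.73 [0.5752 0.2601 0.0296] [395. 260.]
```

View pics/w1.png

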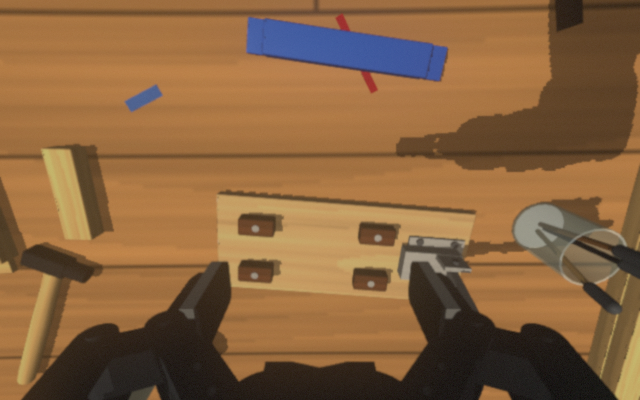

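The wrist view shows the jig with block screws at about (256,228), (377,238), (256,271) and (371,284), and the post at (432,262). I'll fit the jig frame to those.

```bash
python3 - <<'E'
from h import *
import cv2
im=cv2.imread('pics/w1.png'); T=wfc('wrist')
M=np.array([[-37,-105],[-37,65],[37,-105],[37,65]])/1000.
def fit(Q):
    a=M-M.mean(0); b=Q-Q.mean(0); th=np.arctan2((a[:,0]*b[:,1]-a[:,1]*b[:,0]).sum(),(a*b).sum())
    Rm=np.array([[np.cos(th),-np.sin(th)],[np.sin(th),np.cos(th)]]); t=Q.mean(0)-Rm@M.mean(0)
    print('jig',t,np.degrees(th),'res mm',np.round((Q-(M@Rm.T+t))*1000,1).tolist()); return t,Rm
# wrist px: near-robot blocks are at top of image (x smaller)
Q=np.array([ray('wrist',p,T,.041)[:2] for p in [(256,228),(377,238),(256,271),(371,284)]]); fit(Q)
Tt,it=shot('top'); Qt=np.array([ray('top',p,Tt,.040)[:2] for p in [(289,198),(232,192),(291,173),(235,167)]]); fit(Qt)
# base outline by the wrist image corners
for p in [(219,193),(475,213),(218,288)]: print(ray('wrist',p,T,.018))
# bar far/near end from top
for n,p in [('far',(420.6,176)),('near',(423.8,252.5))]: print(n,ray('top',p,Tt,.022))
E
```

```text
jig [0.55959386 0.17085504] -5.830606171877674 res mm [[2.9, -0.4], [0.6, -2.7], [-3.8, 2.9], [0.4, 0.2]]
jig [0.56603801 0.16102253] -5.398350820913293 res mm [[0.2, 1.1], [0.2, -2.5], [-0.4, 3.4], [-0.0, -2.0]]
[0.47182066 0.01649859 0.018     ]
[0.501433   0.37784302 0.018     ]
[ 6.25363254e-01 -3.48453854e-04  1.80000000e-02]
far [ 0.59082554 -0.33004764  0.022     ]
near [ 0.3633394  -0.33589986  0.022     ]
```

```bash
cat > blocks.py <<'E'
from h import *
def blocks(cam,roi,tag):
    T,im=shot(cam,tag); u0,v0,u1,v1=roi; c=im[v0:v1,u0:u1].astype(int)
    m=((c.max(2)<110)&(c[:,:,0]-c[:,:,2]>18)&(c[:,:,0]-c[:,:,1]>18)).astype(np.uint8)
    m=cv2.morphologyEx(m,cv2.MORPH_CLOSE,np.ones((5,5)))
    n,l,st,ce=cv2.connectedComponentsWithStats(m)
    for i in range(1,n):
        if 60<st[i,4]<3000: print(cam,st[i],ce[i]+[u0,v0])
    return T
E
python3 - <<'E'
from blocks import *
T=blocks('wrist',(215,190,420,300),'w2.png')
s=env.get_state();print(s['time_s'],s['tool_pos'],s['ee_rot'])
for n in ['jig','clamp_hinge','channel_end']: 
    for c,p in spot('wrist',n,T)[:1]: print(n,c,p)
def J(p,o=(.5665,.162),th=np.radians(-5.2)):
    c,s=np.cos(th),np.sin(th); return np.array([o[0]+c*p[0]-s*p[1],o[1]+s*p[0]+c*p[1],p[2]])
im=cv2.imread('pics/w2.png')
for x in(-.037,.037):
  for y in(-.105,.065):
    q=proj('wrist',J((x,y,.04)),T); print(q); cv2.drawMarker(im,(int(q[0]),int(q[1])),(0,255,0),0,8)
for x,y in[(-.075,-.165),(.075,-.165),(-.075,.205)]:
    q=proj('wrist',J((x,y,.018)),T); print(q); cv2.drawMarker(im,(int(q[0]),int(q[1])),(255,255,0),0,8)
cv2.imwrite('pics/w2c.png',cv2.resize(im[170:330,200:500],None,fx=2.6,fy=2.6))
E
```

```text
wrist [  0   4 205  20 585] [318.29230769 202.93504274]
wrist [ 19  26  38  22 557] [253.45960503 225.18312388]
wrist [138  36  38  22 626] [371.98722045 235.63578275]
wrist [ 14  72  40  22 657] [250.28614916 272.13546423]
wrist [132  81  36  23 614] [364.58306189 281.13517915]
2.9167 [0.42892318 0.1578723  0.29132605] [-4.36892466e-04  9.99999898e-01  7.97114622e-05 -8.31049339e-05]
jig 0.93 [ 0.565   0.166  -0.0017]
clamp_hinge 0.63 [0.5781 0.3253 0.0681]
channel_end 0.8 [0.572  0.2651 0.0296]
[249.67343775 231.20161538]
[371.82138449 241.45637418]
[248.51691919 277.91434112]
[364.60812366 287.15126532]
[210.58008277 196.4473189 ]
[212.16050709 288.51258742]
[470.37032146 219.03119756]
```

View pics/w2c.png

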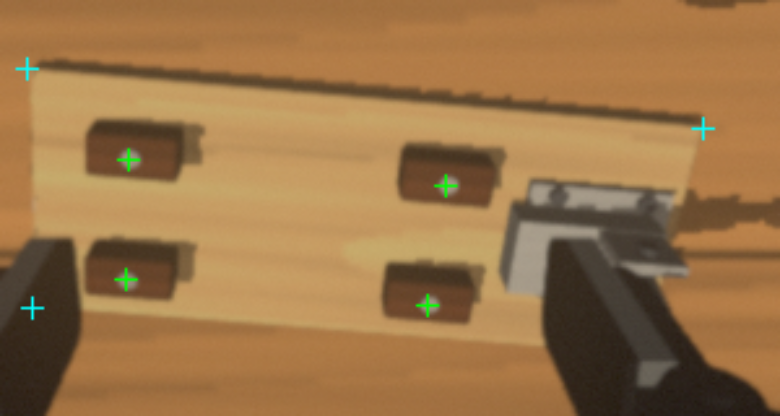

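The model markers land exactly on the screws and corners, so the jig is at (0.5665, 0.162), yaw −5.2°. Next, move over the bar.

>>> step_arm:
  rows:
    - [100, [-0.025, -0.24, 0.04], [0, 0, 0]]
    - [100, [-0.025, -0.24, 0.04], [0, 0, 0]]
    - [100, [-0.025, -0.24, 0.04], [0, 0, 0]]
    - [100, [-0.025, -0.24, 0.04], [0, 0, 0]]
    - [100, [-0.025, -0.24, 0.04], [0, 0, 0]]
    - [100, [-0.025, -0.24, 0.04], [0, 0, 0]]
    - [100, [-0.025, -0.24, 0.04], [0, 0, 0]]
    - [100, [-0.025, -0.24, 0.04], [0, 0, 0]]
    - [100, [-0.025, -0.24, 0.04], [0, 0, 0]]
    - [100, [-0.025, -0.24, 0.04], [0, 0, 0]]

```text
time_s: 3.9
tool_pos: [0.4666, -0.2046, 0.2311]
ee_rot: [0.0, 1.0, -0.0, 0.0]
ft_force: [1.0, -0.5, 0.5]
opening: 0.0854
grasp_force: 0.0
```

>>> step_arm:
  rows:
    - [100, [-0.025, -0.24, 0.04], [0, 0, 0]]
    - [100, [-0.025, -0.24, 0.04], [0, 0, 0]]
    - [100, [-0.025, -0.24, 0.04], [0, 0, 0]]
    - [100, [0, -0.15, 0], [0, 0, 0]]
    - [100, [0, 0, 0], [0, 0, 0]]
    - [100, [0, 0, 0], [0, 0, 0]]
    - [100, [0, 0, 0], [0, 0, 0]]

```text
time_s: 4.48
tool_pos: [0.4776, -0.3329, 0.2132]
ee_rot: [0.0, 1.0, 0.0, -0.0]
ft_force: [0.4, 0.2, 0.5]
opening: 0.0857
grasp_force: 0.0
```

```bash
python3 - <<'E'
from h import *
env.read_camera('wrist')
T,im=shot('wrist','w3.png'); s=env.get_state();print(s['time_s'],s['tool_pos'],s['ee_rot'])
print(spot('wrist','bar_center',T))
for d in env.silhouettes('wrist','bar'):
    m=d['region'].astype(np.uint8); v,u=np.nonzero(m); print(d['conf'],u.mean(),v.mean(),m.sum(),u.min(),u.max(),v.min(),v.max())
def B(p,o=(.4771,-.3330),th=np.radians(1.5)):
    c,s=np.cos(th),np.sin(th); return np.array([o[0]+c*p[0]-s*p[1],o[1]+s*p[0]+c*p[1],p[2]])
b=im[:,:,::-1].copy()
for x in(-.1,.1):
  for y in(-.019,.019):
    q=proj('wrist',B((x,y,.028)),T); cv2.drawMarker(b,(int(q[0]),int(q[1])),(0,255,0),0,10); print(q)
cv2.imwrite('pics/w3m.png',b)
E
```

```text
4.5833 [ 0.47772017 -0.33234485  0.21345724] [-1.12498715e-04  9.99999967e-01  2.19050649e-04 -7.03677809e-05]
[(0.65, array([ 0.6255, -0.5219,  0.0159])), (0.62, array([ 0.478 , -0.3348,  0.0163])), (0.38, array([ 0.6447, -0.279 ,  0.0147]))]
0.77 161.0235175879397 290.28100502512564 4975 75 265 253 324
0.73 319.32547169811323 160.91132075471697 7420 298 337 59 271
[297.67851658  79.25449006]
[336.39251636  78.16664846]
[305.82355691 260.41890983]
[337.85475374 259.67390496]
```

View pics/w3m.png

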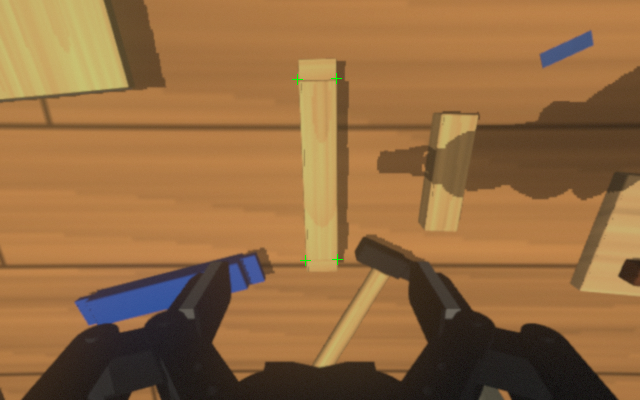

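The bar markers fit within a pixel or two, so the bar is at (0.477, −0.333), yaw 1.5°. I'll descend and grip at its centre.

>>> step_arm:
  rows:
    - [100, [0.0, -0.003, 0.23], [0, 0, -0.033]]
    - [100, [0.005, 0, 0.23], [0, 0, 0]]
    - [100, [0, 0, 0.23], [0, 0, 0]]
    - [100, [0, 0, 0.23], [0, 0, 0]]
    - [100, [0, 0, 0.23], [0, 0, 0]]
    - [100, [0, 0, 0.18], [0, 0, 0]]
    - [100, [0, 0, 0.08], [0, 0, 0]]
    - [100, [0, 0, 0], [0, 0, 0]]
    - [100, [0, 0, 0], [0, 0, 0]]
  force: 40

```text
time_s: 5.43
tool_pos: [0.4771, -0.3339, 0.0022]
ee_rot: [-0.013, 1.0, 0.0, -0.0]
ft_force: [0.8, -0.1, 0.4]
opening: 0.0854
grasp_force: 0.0
```

>>> step_arm:
  rows:
    - [20, [0, 0, 0], [0, 0, 0]]
    - [20, [0, 0, 0], [0, 0, 0]]
    - [20, [0, 0, 0], [0, 0, 0]]
    - [20, [0, 0, 0], [0, 0, 0]]
    - [20, [0, 0, 0], [0, 0, 0]]
    - [20, [0, 0, 0], [0, 0, 0]]
    - [20, [0, 0, 0], [0, 0, 0]]
    - [20, [0, 0, 0], [0, 0, 0]]
  force: 40

```text
time_s: 6.1
tool_pos: [0.478, -0.335, 0.0035]
ee_rot: [-0.012, 1.0, -0.001, 0.001]
ft_force: [-1.0, 1.7, 6.7]
opening: 0.0372
grasp_force: 42.7
```

>>> step_arm:
  rows:
    - [20, [0, 0, -0.1], [0, 0, 0]]
    - [20, [0, 0, -0.2], [0, 0, 0]]
    - [20, [0, 0, -0.24], [0, 0, 0]]
    - [20, [0, 0, -0.24], [0, 0, -0.1]]
    - [20, [0, 0, 0], [0, 0, -0.154]]
    - [20, [0, 0, 0], [0, 0, -0.154]]
    - [20, [0, 0, 0], [0, 0, -0.154]]
    - [20, [0, 0, 0], [0, 0, -0.154]]
    - [20, [0, 0, 0], [0, 0, -0.154]]
    - [20, [0, 0, 0], [0, 0, -0.154]]

```text
time_s: 6.93
tool_pos: [0.4764, -0.334, 0.1186]
ee_rot: [-0.405, 0.914, 0.0, -0.0]
ft_force: [-0.1, 0.3, -1.7]
opening: 0.0369
grasp_force: 41.7
```

>>> step_arm:
  rows:
    - [20, [0, 0, 0], [0, 0, -0.154]]
    - [20, [0, 0, 0], [0, 0, -0.154]]
    - [20, [0, 0, 0], [0, 0, -0.154]]
    - [20, [0, 0, 0], [0, 0, -0.154]]
    - [20, [0, 0, 0], [0, 0, -0.154]]
    - [20, [0, 0, 0], [0, 0, -0.057]]
    - [20, [0, 0, 0], [0, 0, 0]]
    - [20, [0, 0, 0], [0, 0, 0]]

```text
time_s: 7.6
tool_pos: [0.4766, -0.3341, 0.1186]
ee_rot: [-0.673, 0.74, 0.0, -0.0]
ft_force: [0.4, 0.7, -1.1]
opening: 0.0376
grasp_force: 41.7
```

```bash
cat > goto.py <<'E'
from h import *
import sys
x,y,z,yaw=map(float,sys.argv[1:5])  # yaw of tool y in deg
s=env.get_state(); Rm=R.from_quat(s['ee_rot']); M=Rm.as_matrix()
a=np.radians(yaw); ty=np.array([np.cos(a),np.sin(a),0]); tz=np.array([0,0,-1.]); G=np.stack([np.cross(ty,tz),ty,tz],1)
print('t',s['time_s'],'pos',s['tool_pos'],'yaw',np.degrees(np.arctan2(M[1,1],M[0,1])),'F',s['ft_force'],s['opening'],s['grasp_force'])
print('shift shares',np.round(M.T@(np.array([x,y,z])-s['tool_pos'])/.15,3),'in goal frame',np.round(G.T@(np.array([x,y,z])-s['tool_pos'])/.15,3))
print('turn shares',np.round((Rm.inv()*R.from_matrix(G)).as_rotvec(degrees=True)/45,4))
E
python3 goto.py .5648 .1431 .115 174.8
```

```text
t 7.6 pos [ 0.47659142 -0.3341238   0.11864413] yaw 174.6152841871278 F [ 0.41755161  0.6571475  -1.13719246] 0.037635641550735836 41.69111967086792
shift shares [-3.223 -0.287  0.025] in goal frame [-3.222 -0.297  0.024]
turn shares [ 0.0005  0.0002 -0.0041]
```

>>> step_arm:
  rows:
    - [20, [-0.15, -0.013, 0], [0, 0, -0.004]]
    - [20, [-0.24, -0.023, 0], [0, 0, 0]]
    - [20, [-0.24, -0.023, 0], [0, 0, 0]]
    - [20, [-0.24, -0.023, 0], [0, 0, 0]]
    - [20, [-0.24, -0.023, 0], [0, 0, 0]]
    - [20, [-0.24, -0.023, 0], [0, 0, 0]]
    - [20, [-0.24, -0.023, 0], [0, 0, 0]]
    - [20, [-0.24, -0.023, 0], [0, 0, 0]]
    - [20, [-0.24, -0.023, 0], [0, 0, 0]]
    - [20, [-0.24, -0.023, 0], [0, 0, 0]]

```text
time_s: 8.43
tool_pos: [0.5407, 0.0096, 0.119]
ee_rot: [-0.674, 0.738, -0.0, 0.0]
ft_force: [0.7, -0.2, -1.7]
opening: 0.037
grasp_force: 41.7
```

>>> step_arm:
  rows:
    - [20, [-0.24, -0.023, 0], [0, 0, 0]]
    - [20, [-0.24, -0.023, 0], [0, 0, 0]]
    - [20, [-0.24, -0.023, 0], [0, 0, 0]]
    - [20, [-0.19, -0.01, 0], [0, 0, 0]]
    - [20, [0, 0, 0], [0, 0, 0]]
    - [20, [0, 0, 0], [0, 0, 0]]
    - [20, [0, 0, 0], [0, 0, 0]]

```text
time_s: 9.02
tool_pos: [0.5643, 0.1425, 0.1186]
ee_rot: [-0.675, 0.738, -0.0, -0.001]
ft_force: [0.4, 0.3, -2.5]
opening: 0.0371
grasp_force: 41.7
```

```bash
python3 - <<'E'
from h import *
env.read_camera('wrist');T,im=shot('wrist','w4.png')
b=im[:,:,::-1].copy()
def J(p,o=(.5665,.162),th=np.radians(-5.2)):
    c,s=np.cos(th),np.sin(th); return np.array([o[0]+c*p[0]-s*p[1],o[1]+s*p[0]+c*p[1],p[2]])
M=T
for x in(-.037,.037):
  for y in(-.105,.065):
    q=proj('wrist',J((x,y,.04)),T); cv2.drawMarker(b,(int(q[0]),int(q[1])),(0,255,0),0,10)
s=env.get_state(); z=s['tool_pos'][2]-.0035+.028
for x in(-.019,.019):
  for y in(-.119,-.1,.1,.081):
    if y in(-.119,.081):
      q=proj('wrist',J((x,y,z)),T); cv2.drawMarker(b,(int(q[0]),int(q[1])),(255,0,255),0,10)
cv2.imwrite('pics/w4m.png',b)
print(spot('wrist','bar_center',T)[:2])
E
python3 goto.py .5648 .1431 .024 174.8
```

```text
[(0.92, array([0.5686, 0.1395, 0.1317]))]
t 9.1667 pos [0.56443496 0.14155624 0.11870526] yaw 174.76382333676477 F [-0.70646712  0.78869056 -1.2416819 ] 0.0374609495432881 41.690080761909485
shift shares [-0.011 -0.002  0.631] in goal frame [-0.01  -0.001  0.631]
turn shares [ 0.0006 -0.0005 -0.0008]
```

View pics/w4m.png

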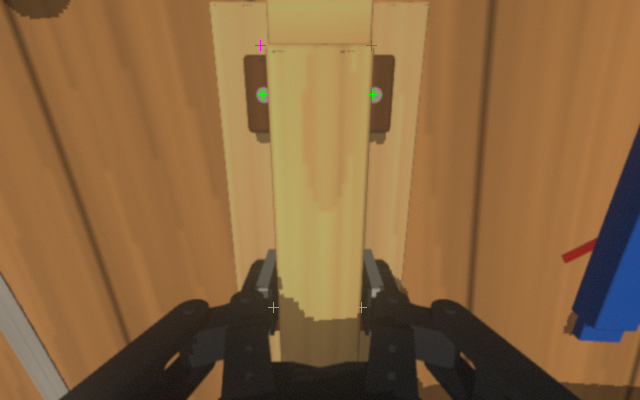

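The bar is centred over the channel, with its shoulder edge on the predicted marker (v≈46) and its centreline at u≈319 like the guide screws. Now descend.

>>> step_arm:
  rows:
    - [20, [-0.01, 0, 0.15], [0, 0, 0]]
    - [20, [0, 0, 0.15], [0, 0, 0]]
    - [20, [0, 0, 0.12], [0, 0, 0]]
    - [20, [0, 0, 0.08], [0, 0, 0]]
    - [20, [0, 0, 0.06], [0, 0, 0]]
    - [20, [0, 0, 0.03], [0, 0, 0]]
    - [20, [0, 0, 0.02], [0, 0, 0]]
    - [20, [0, 0, 0], [0, 0, 0]]
    - [20, [0, 0, 0], [0, 0, 0]]

```text
time_s: 9.92
tool_pos: [0.5657, 0.1443, 0.0281]
ee_rot: [-0.675, 0.738, -0.0, 0.001]
ft_force: [-0.1, -0.3, -1.6]
opening: 0.0373
grasp_force: 41.7
```

>>> step_arm:
  rows:
    - [20, [0, 0, 0.01], [0, 0, 0]]
    - [20, [0, 0, 0], [0, 0, 0]]
    - [20, [0, 0, 0], [0, 0, 0]]

```text
time_s: 10.17
tool_pos: [0.5652, 0.1444, 0.0263]
ee_rot: [-0.675, 0.738, -0.0, 0.0]
ft_force: [-0.3, -0.2, -1.6]
opening: 0.0374
grasp_force: 41.7
```

>>> step_arm:
  rows:
    - [20, [0, 0, 0.015], [0, 0, 0]]
    - [20, [0, 0, 0.01], [0, 0, 0]]
    - [20, [0, 0, 0], [0, 0, 0]]
    - [20, [0, 0, 0], [0, 0, 0]]

```text
time_s: 10.5
tool_pos: [0.5646, 0.1443, 0.0219]
ee_rot: [-0.675, 0.738, 0.0, -0.0]
ft_force: [-0.4, -0.4, -1.5]
opening: 0.0377
grasp_force: 41.7
```

>>> step_arm:
  rows:
    - [20, [-0.01, 0, 0.008], [0, 0, 0]]
    - [20, [-0.01, 0, 0], [0, 0, 0]]
    - [20, [0, 0, 0], [0, 0, 0]]
    - [20, [0, 0, 0], [0, 0, 0]]

```text
time_s: 10.83
tool_pos: [0.5657, 0.1472, 0.0215]
ee_rot: [-0.675, 0.738, -0.0, 0.0]
ft_force: [-1.3, -1.4, 3.5]
opening: 0.0371
grasp_force: 42.3
```

>>> step_arm:
  rows:
    - [75, [0, 0, 0], [0, 0, 0]]
    - [75, [0, 0, 0], [0, 0, 0]]
    - [75, [0, 0, 0], [0, 0, 0]]
    - [75, [0, 0, 0], [0, 0, 0]]
    - [75, [0, 0, -0.1], [0, 0, 0]]
    - [75, [0, 0, -0.2], [0, 0, 0]]
    - [75, [0, 0, -0.24], [0, 0, 0]]
    - [75, [0, 0, -0.24], [0, 0, 0]]
    - [75, [0.1, 0, -0.22], [0, 0, 0]]
    - [75, [0.2, 0, -0.1], [0, 0, 0]]

```text
time_s: 11.67
tool_pos: [0.5641, 0.1045, 0.1911]
ee_rot: [-0.676, 0.737, -0.002, 0.004]
ft_force: [1.6, -0.4, 0.1]
opening: 0.0641
grasp_force: 0.0
```

>>> step_arm:
  rows:
    - [75, [0.2, 0, -0.2], [0, 0, 0]]
    - [75, [0.2, 0, -0.2], [0, 0, 0]]
    - [75, [0.2, 0, -0.2], [0, 0, 0]]
    - [75, [0, 0, 0], [0, 0, 0]]
    - [75, [0, 0, 0], [0, 0, 0]]

```text
time_s: 12.08
tool_pos: [0.5547, 0.0131, 0.2766]
ee_rot: [-0.674, 0.739, -0.002, 0.002]
ft_force: [0.2, 0.2, -0.5]
opening: 0.064
grasp_force: 0.0
```

```bash
python3 - <<'E'
from h import *
env.read_camera('wrist')
th=np.radians(-5.2)
def toJ(p): 
    d=p[:2]-np.array([.5665,.162]); c,s=np.cos(th),np.sin(th); return np.round(1000*np.array([c*d[0]+s*d[1],-s*d[0]+c*d[1],p[2]]),1)
ims=[]
for cam in ('wrist','top','scene'):
    T,im=shot(cam)
    for n in ('bar_center','clamp_grip','clamp_hinge'):
        for c,p in spot(cam,n,T)[:3]:
            j=toJ(p)
            if abs(j[0])<60: print(cam,n,c,'jig mm',j)
    if cam=='top': t=cv2.resize(im[135:225,140:330],None,fx=3.4,fy=3.4,interpolation=cv2.INTER_CUBIC)[:,:,::-1]
    if cam=='scene': sc=cv2.resize(im[100:240,300:430],None,fx=2.15,fy=2.15,interpolation=cv2.INTER_CUBIC)[:,:,::-1]
    if cam=='wrist': w=cv2.resize(im,(420,290))[:,:,::-1]
c=np.zeros((600,720,3),np.uint8); c[:306,:646]=t; h=sc[:290]; c[308:308+min(290,len(h)),:h.shape[1]]=h[:290]; c[308:598,290:710]=w
cv2.imwrite('pics/c5.png',c)
s=env.get_state();print(s['time_s'],s['tool_pos'],s['q'])
E
```

```text
wrist bar_center 0.74 jig mm [  3.1 -14.8  31.8]
wrist clamp_hinge 0.37 jig mm [  1.  -16.   18.2]
top bar_center 0.84 jig mm [  2.  -12.7  30.1]
top clamp_grip 0.57 jig mm [ -3.8 164.9 239.7]
top clamp_hinge 0.74 jig mm [  1.8 170.1  67.1]
top clamp_hinge 0.7 jig mm [ -1.4 102.1  29.7]
scene bar_center 0.68 jig mm [  0.2 -14.   25.5]
scene clamp_grip 0.72 jig mm [ -2.9 166.8 240. ]
scene clamp_hinge 0.59 jig mm [ -3.8 168.8  69.1]
12.7333 [0.5531859  0.01462434 0.27408163] [-9.03815241e-02  1.29899391e-01 -1.17003595e-01  1.32417612e+00
 -1.92624248e-05 -1.57218563e+00]
```

View pics/c5.png

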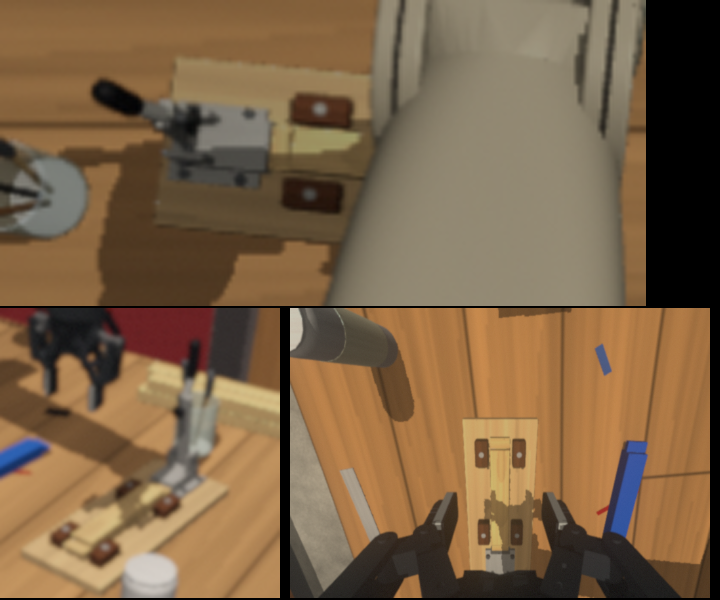

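The bar is seated against the post, with the networks putting its centre at jig y ≈ −14 mm. The handle is raised, at about (118,97) in the top crop, which gives a ≈ 1.45. I'll go above the handle and grasp it across x.

```bash
python3 goto.py .5806 .3284 .315 174.8
```

```text
t 12.7333 pos [0.5531859  0.01462434 0.27408163] yaw 174.90112151398603 F [-0.52545111 -0.19592531 -0.73774228] 0.06399802634478581 0.0
shift shares [-2.1    0.004 -0.273] in goal frame [-2.1    0.008 -0.273]
turn shares [ 0.0004 -0.      0.0022]
```

>>> step_arm:
  rows:
    - [75, [-0.05, 0, -0.14], [0, 0, 0.002]]
    - [75, [-0.15, 0, -0.133], [0, 0, 0]]
    - [75, [-0.24, 0, 0], [0, 0, 0]]
    - [75, [-0.24, 0, 0], [0, 0, 0]]
    - [75, [-0.24, 0, 0], [0, 0, 0]]
    - [75, [-0.24, 0, 0], [0, 0, 0]]
    - [75, [-0.24, 0, 0], [0, 0, 0]]
    - [75, [-0.24, 0, 0], [0, 0, 0]]
    - [75, [-0.24, 0, 0], [0, 0, 0]]
    - [75, [-0.22, 0.005, 0], [0, 0, 0]]

```text
time_s: 13.57
tool_pos: [0.581, 0.3304, 0.3151]
ee_rot: [-0.674, 0.738, 0.0, 0.0]
ft_force: [0.6, 0.3, 0.4]
opening: 0.0644
grasp_force: 0.0
```

>>> step_arm:
  rows:
    - [75, [0, 0, 0], [0, 0, 0]]
    - [75, [0, 0, 0], [0, 0, 0]]
    - [75, [0, 0, 0], [0, 0, 0]]

```text
time_s: 13.82
tool_pos: [0.5809, 0.3279, 0.315]
ee_rot: [-0.674, 0.738, -0.0, -0.0]
ft_force: [0.3, -0.2, -0.6]
opening: 0.0641
grasp_force: 0.0
```

```bash
python3 goto.py .5806 .3284 .226 174.8
```

```text
t 13.8167 pos [0.58089546 0.3278762  0.31495774] yaw 174.8100057058342 F [ 0.31793933 -0.15282777 -0.61385034] 0.06407747291196872 0.0
shift shares [-0.004  0.002  0.593] in goal frame [-0.003  0.002  0.593]
turn shares [ 0.0005 -0.0011  0.0002]
```

>>> step_arm:
  rows:
    - [75, [0, 0, 0.1], [0, 0, 0]]
    - [75, [0, 0, 0.1], [0, 0, 0]]
    - [75, [0, 0, 0.1], [0, 0, 0]]
    - [75, [0, 0, 0.1], [0, 0, 0]]
    - [75, [0, 0, 0.1], [0, 0, 0]]
    - [75, [0, 0, 0.09], [0, 0, 0]]
    - [75, [0, 0, 0], [0, 0, 0]]
  force: 25

```text
time_s: 14.4
tool_pos: [0.5793, 0.3254, 0.2235]
ee_rot: [-0.673, 0.739, 0.001, -0.003]
ft_force: [0.0, -0.3, -0.7]
opening: 0.064
grasp_force: 0.0
```

>>> step_arm:
  rows:
    - [5, [0, 0, 0], [0, 0, 0]]
    - [5, [0, 0, 0], [0, 0, 0]]
    - [5, [0, 0, 0], [0, 0, 0]]
    - [5, [0, 0, 0], [0, 0, 0]]
    - [5, [0, 0, 0], [0, 0, 0]]
    - [5, [0, 0, 0], [0, 0, 0]]
    - [5, [0, 0, 0], [0, 0, 0]]
    - [5, [0, 0, 0], [0, 0, 0]]
  force: 25

```text
time_s: 15.07
tool_pos: [0.5816, 0.3282, 0.2284]
ee_rot: [-0.674, 0.739, -0.001, 0.001]
ft_force: [-0.4, -2.0, 5.8]
opening: 0.0186
grasp_force: 25.0
```

The handle is gripped at 18.6 mm opening. Start the arc.

>>> step_arm:
  rows:
    - [5, [0.11, 0, 0.01], [0, 0, 0]]
    - [5, [0.113, 0, 0.011], [0, 0, 0]]
    - [5, [0.11, 0, 0.027], [0, 0, 0]]
    - [5, [0.109, 0, 0.038], [0, 0, 0]]
    - [5, [0, 0, 0], [0, 0, 0]]

```text
time_s: 15.48
tool_pos: [0.5754, 0.2598, 0.2143]
ee_rot: [-0.673, 0.739, -0.001, -0.0]
ft_force: [-0.6, -3.3, 3.0]
opening: 0.0181
grasp_force: 25.7
```

```bash
python3 - <<'E'
from h import *
T,im=shot('scene'); print(spot('scene','clamp_grip',T)[:2],env.get_state()['tool_pos'],env.get_state()['ft_force'])
E
```

```text
[(0.78, array([0.5737, 0.2673, 0.2274]))] [0.57541431 0.26059194 0.21454679] [-1.13752192 -5.84764634  6.51176843]
```

Following well, with forces under 9 N. Continue.

>>> step_arm:
  rows:
    - [5, [0.102, 0, 0.048], [0, 0, 0]]
    - [5, [0.099, 0, 0.06], [0, 0, 0]]
    - [5, [0.091, 0, 0.068], [0, 0, 0]]
    - [5, [0.084, 0, 0.077], [0, 0, 0]]
    - [5, [0.076, 0, 0.085], [0, 0, 0]]
    - [5, [0.067, 0, 0.093], [0, 0, 0]]
    - [5, [0, 0, 0], [0, 0, 0]]

```text
time_s: 16.17
tool_pos: [0.5682, 0.1821, 0.1473]
ee_rot: [-0.674, 0.739, -0.002, -0.002]
ft_force: [2.3, -5.5, -1.0]
opening: 0.0185
grasp_force: 24.4
```

>>> step_arm:
  rows:
    - [5, [0.058, 0, 0.098], [0, 0, 0]]
    - [5, [0.047, 0, 0.104], [0, 0, 0]]
    - [5, [0.03, 0, 0.08], [0, 0, 0]]
    - [5, [0.021, 0, 0.083], [0, 0, 0]]
    - [5, [0, 0, 0], [0, 0, 0]]

```text
time_s: 16.58
tool_pos: [0.5662, 0.1596, 0.0921]
ee_rot: [-0.674, 0.739, -0.002, -0.002]
ft_force: [2.5, -5.3, -3.5]
opening: 0.0183
grasp_force: 24.5
```

>>> step_arm:
  rows:
    - [5, [0.012, 0, 0.05], [0, 0, 0]]
    - [5, [0.008, 0, 0.05], [0, 0, 0]]
    - [5, [0.0, 0, 0.02], [0, 0, 0]]
    - [5, [0, 0, 0], [0, 0, 0]]
    - [5, [0, 0, 0], [0, 0, 0]]

```text
time_s: 17.0
tool_pos: [0.5659, 0.1567, 0.0752]
ee_rot: [-0.674, 0.739, -0.002, -0.002]
ft_force: [1.7, -6.8, -3.2]
opening: 0.0181
grasp_force: 24.4
```

>>> step_arm:
  rows:
    - [5, [0, 0, 0.02], [0, 0, 0]]
    - [5, [0, 0, 0], [0, 0, 0]]
    - [5, [0, 0, 0], [0, 0, 0]]

```text
time_s: 17.25
tool_pos: [0.5659, 0.1565, 0.0726]
ee_rot: [-0.674, 0.739, -0.002, -0.002]
ft_force: [1.6, -8.4, -1.0]
opening: 0.0181
grasp_force: 24.6
```

>>> step_arm:
  rows:
    - [5, [0, 0, 0.025], [0, 0, 0]]
    - [5, [0, 0, 0], [0, 0, 0]]
    - [5, [0, 0, 0], [0, 0, 0]]

```text
time_s: 17.5
tool_pos: [0.5659, 0.1563, 0.069]
ee_rot: [-0.674, 0.739, -0.002, -0.002]
ft_force: [1.2, -8.1, -0.6]
opening: 0.0183
grasp_force: 24.7
```

```bash
python3 - <<'E'
from h import *
s=env.get_state();print(s['tool_pos'],s['ft_force'])
for cam in('scene','top'):
    T,im=shot(cam); print(spot(cam,'clamp_grip',T)[:2],spot(cam,'bar_center',T)[:3])
    if cam=='scene': cv2.imwrite('pics/s6.png',cv2.resize(im[130:250,290:430],None,fx=5,fy=5,interpolation=cv2.INTER_CUBIC)[:,:,::-1])
E
```

```text
[0.56586458 0.15628907 0.06897695] [ 1.21113334 -8.06144925 -0.62085916]
[(0.63, array([0.5654, 0.1626, 0.0899]))] [(0.94, array([0.2927, 0.186 , 0.016 ])), (0.92, array([0.566 , 0.1475, 0.028 ])), (0.59, array([ 0.6253, -0.5197,  0.0162]))]
[(0.59, array([0.5638, 0.1432, 0.0328])), (0.44, array([0.5626, 0.1605, 0.0947]))] [(0.93, array([0.5656, 0.1463, 0.033 ])), (0.82, array([0.2976, 0.1873, 0.0123])), (0.57, array([ 0.6284, -0.524 ,  0.0132]))]
```

View pics/s6.png

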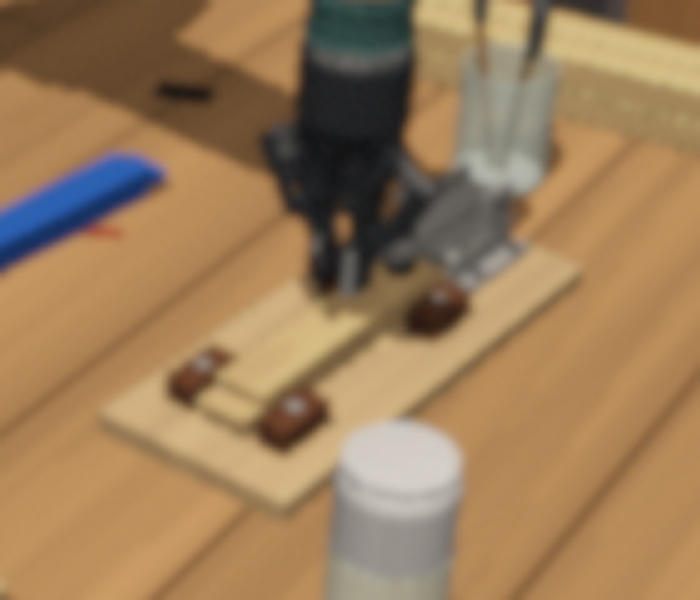

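The arm is almost level, with the grip reported at z ≈ 0.09, and the fingers are now slipping along the handle. I'll let go, shut the fingers and press the handle down from above.

>>> step_arm:
  rows:
    - [55, [0, 0, 0], [0, 0, 0]]
    - [55, [0, 0, 0], [0, 0, 0]]
    - [55, [0, 0, 0], [0, 0, 0]]
    - [55, [0, 0, 0], [0, 0, 0]]
    - [55, [0, 0, -0.1], [0, 0, 0]]
    - [55, [0, 0, -0.2], [0, 0, 0]]
    - [55, [0.02, 0, -0.2], [0, 0, 0]]
    - [0, [0, 0, 0], [0, 0, 0]]
    - [0, [0, 0, 0], [0, 0, 0]]
    - [0, [0, 0, 0], [0, 0, 0]]

```text
time_s: 18.63
tool_pos: [0.565, 0.1556, 0.1444]
ee_rot: [-0.674, 0.738, 0.0, -0.0]
ft_force: [-0.3, 0.2, -0.3]
opening: 0.0112
grasp_force: 0.0
```

>>> step_arm:
  rows:
    - [0, [0, 0, 0], [0, 0, 0]]
    - [0, [0, 0, 0], [0, 0, 0]]
    - [0, [0, 0, 0], [0, 0, 0]]
    - [0, [0, 0, 0], [0, 0, 0]]
    - [0, [0, 0, 0], [0, 0, 0]]

```text
time_s: 19.05
tool_pos: [0.5649, 0.1553, 0.144]
ee_rot: [-0.674, 0.739, 0.0, -0.0]
ft_force: [-0.4, -0.6, 0.5]
opening: -0.0
grasp_force: 0.0
```

```bash
python3 - <<'E'
from h import *
for cam in('scene','top','wrist'):
    T,im=shot(cam); print(cam,spot(cam,'clamp_grip',T)[:2])
E
python3 goto.py .565 .160 .105 174.8
```

```text
scene [(0.57, array([ 0.7605, -0.1349,  0.0958])), (0.51, array([0.5654, 0.1617, 0.0912]))]
top [(0.65, array([0.5645, 0.1612, 0.0934]))]
wrist [(0.61, array([0.5633, 0.1542, 0.0911]))]
t 19.35 pos [0.56536749 0.15534433 0.14469803] yaw 174.78790938638775 F [-0.81851065 -0.91984819 -0.33122422] 1.0909299034498859e-05 0.0
shift shares [-0.031  0.005  0.265] in goal frame [-0.031  0.005  0.265]
turn shares [-0.0002  0.0001 -0.0003]
```

>>> step_arm:
  rows:
    - [0, [0, 0, 0.12], [0, 0, 0]]
    - [0, [0, 0, 0.1], [0, 0, 0]]
    - [0, [0, 0, 0.04], [0, 0, 0]]
    - [0, [0, 0, 0.01], [0, 0, 0]]
    - [0, [0, 0, 0.01], [0, 0, 0]]
    - [0, [0, 0, 0.01], [0, 0, 0]]
    - [0, [0, 0, 0], [0, 0, 0]]

```text
time_s: 19.93
tool_pos: [0.5658, 0.1554, 0.1017]
ee_rot: [-0.674, 0.739, -0.0, 0.0]
ft_force: [0.7, 0.4, 0.0]
opening: 0.0003
grasp_force: 0.0
```

>>> step_arm:
  rows:
    - [0, [0, 0, 0.01], [0, 0, 0]]
    - [0, [0, 0, 0.01], [0, 0, 0]]
    - [0, [0, 0, 0], [0, 0, 0]]

```text
time_s: 20.18
tool_pos: [0.5662, 0.1555, 0.1004]
ee_rot: [-0.674, 0.738, -0.001, 0.001]
ft_force: [-2.9, -0.4, 8.1]
opening: -0.0001
grasp_force: 4.0
```

>>> step_arm:
  rows:
    - [0, [0, 0, 0.008], [0, 0, 0]]
    - [0, [0, 0, 0], [0, 0, 0]]
    - [0, [0, 0, 0], [0, 0, 0]]

```text
time_s: 20.43
tool_pos: [0.5663, 0.1554, 0.1002]
ee_rot: [-0.674, 0.739, -0.001, 0.001]
ft_force: [-4.3, -0.1, 12.8]
opening: 0.0003
grasp_force: 6.6
```

>>> step_arm:
  rows:
    - [0, [0, 0, 0.008], [0, 0, 0]]
    - [0, [0, 0, 0], [0, 0, 0]]
    - [0, [0, 0, 0], [0, 0, 0]]

```text
time_s: 20.68
tool_pos: [0.5663, 0.1554, 0.1]
ee_rot: [-0.674, 0.738, -0.001, 0.001]
ft_force: [-6.3, -1.3, 19.2]
opening: 0.0
grasp_force: 9.2
```

The handle resists stiffly at 19 N with the arm level, so the pad is pressed on the bar. Retreat and check.

>>> step_arm:
  rows:
    - [0, [0, 0, -0.03], [0, 0, 0]]
    - [0, [0, 0, -0.15], [0, 0, 0]]
    - [0, [0, 0, -0.24], [0, 0, 0]]
    - [0, [0.1, 0, -0.22], [0, 0, 0]]
    - [0, [0.2, 0, -0.15], [0, 0, 0]]
    - [0, [0.24, 0, 0], [0, 0, 0]]
    - [0, [0.24, 0, 0], [0, 0, 0]]
    - [0, [0.24, 0, 0], [0, 0, 0]]
    - [0, [0.24, 0, 0], [0, 0, 0]]
    - [0, [0, 0, 0], [0, 0, 0]]

```text
time_s: 21.52
tool_pos: [0.5481, -0.0381, 0.2148]
ee_rot: [-0.672, 0.741, -0.002, -0.001]
ft_force: [0.0, -0.1, 0.4]
opening: 0.0002
grasp_force: 0.0
```

```bash
python3 - <<'E'
from h import *
for cam in('scene','top'):
    T,im=shot(cam); print(cam,spot(cam,'clamp_grip',T)[:2],spot(cam,'bar_center',T)[:3])
    if cam=='scene': cv2.imwrite('pics/s7.png',cv2.resize(im[130:250,290:430],None,fx=5,fy=5,interpolation=cv2.INTER_CUBIC)[:,:,::-1])
s=env.get_state();print(s['time_s'],s['tool_pos'],s['ft_force'])
E
```

```text
scene [(0.61, array([0.5652, 0.16  , 0.0916]))] [(0.92, array([0.2963, 0.1888, 0.0178])), (0.77, array([ 0.6249, -0.5211,  0.0165]))]
top [(0.93, array([0.563 , 0.1599, 0.093 ]))] [(0.81, array([0.5675, 0.1459, 0.0289])), (0.7, array([ 0.6288, -0.523 ,  0.0125])), (0.64, array([0.2977, 0.1884, 0.0134]))]
21.8167 [ 0.54819771 -0.03174057  0.21424411] [ 0.22309649 -0.51073434 -0.2038507 ]
```

View pics/s7.png

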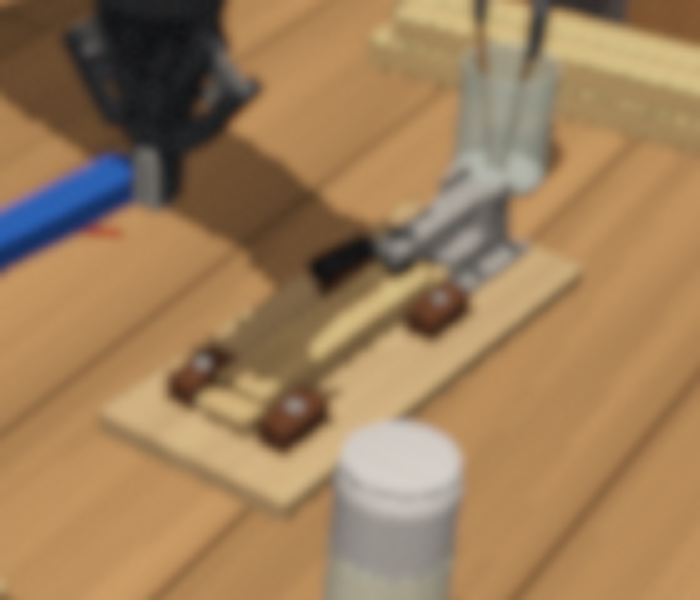

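The bar lies in the channel between both guide pairs (250,390 to 430,275). The clamp arm is level, with its handle at (345,258), and the robot is clear. Handing in.

```bash
python3 -c "
from workcell import env
print(env.close_job())"
```

```text
the job is handed in; nothing more can be done
None
```

I handed the job in at about 22 s: the long stretcher bar lies in the jig channel between both guide pairs, up to the clamp post, with the clamp arm level and its pad pressed onto the bar (about 19 N at the handle); I didn't touch the other things on the bench.

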